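Return the small tools to their outline mats

ROBOT

A 6-joint arm with a two-finger parallel gripper is mounted at the origin on the work surface; the furniture and walls round the work are solid. World frame = base frame: x ahead of the robot, y to its left, z up, the work surface at z = 0. Lengths are in mm, angles in rad, forces in N, time in s.
With the tool pointing down it reaches from about 350 to 775 mm from the base axis. Payload 7.3 kg.
Tool frame: the origin (TCP) lies at the very end of the fingers, on their centre line; the grasp point (between the pads) lies 19 mm behind it; z points along the fingers, y is the line along which they close (so a half turn about z gives the same grasp; the last joint's range is limited). The gripper opens to 92 mm and grips with 3 to 60 N. Pads are 19 mm wide; open, the fingers measure 130 mm over their backs; the gripper's body (75 mm by 190 mm) begins 47 mm behind the grasp point.
Start: joints at [-1.275, 0.342, 1.524, -0, 1.275, -0.146], TCP at [224.498, -474.604, 193.241] pointing down, gripper open.
Joint ranges: [-2.53, 2.53], [-0.77, 2.02], [0.04, 2.7], [-1, 4.14], [0.28, 2.66], [-3.11, 3.11]. Speed limits (rad/s): [2.57, 2.57, 3.14, 3.14, 3.14, 3.14].

INTERFACE

Orientations are given as [roll, pitch, yaw] about the fixed x, y, z axes, in that order (R = Rz(yaw) Ry(pitch) Rx(roll)).
In Python, from plant import bot gives the robot as it stands.
- The arm moves only by the tool jog_arm, never from a script. Its argument "targets" is a list of rows, each an object with "xyz": the shift along the tool's x, y, z as a fraction of full scale, a list of three; "spin": the turn about the tool's z as a fraction of full scale. In form: [{"xyz": [x, y, z], "spin": spin}, ...]. A call has exactly 10 rows; each row shifts and turns the commanded pose from where the row before left it, along the tool's axes as they then stand; what a row does not reach is not made up. Full scale, the value 1, is 80 mm for a shift and 0.1 rad for a turn. A row lasts 1/8 s, in which the tool goes at most 62.5 mm and 10.7 degrees, less where a joint would pass 70% of its speed; a pose out of reach is approached as far as the arm can. A call with a number of a shift or a turn outside -1 to 1 is refused whole. A call with a gripper value outside its range is refused whole. "gripper" is the opening in per cent of the stroke, from 0 (shut) to 100 (fully open), set as the call begins (left out, the last holds). The fingers move at their own pace and stop on an object; the grip force is fixed at half the most. Time passes only in rows, so rows that do not move let the fingers close, or fill a call up. It gives the time, the measured TCP pose, the force, the opening and the grip force at its end, in the units of the state.
- bot.get_obs(): the state, without advancing time (a new reading comes with each control period).
- bot.capture(name): name is "side" or "top"; returns the picture (384x512x3 uint8, blue, green, red); there is no depth.
- bot.get_calibration(name): a dict with "vfov" (degrees; the focal length in pixels is half the picture's height over the tangent of half this angle, whatever the lens; pixels are square), "cx", "cy" (the principal point, pixels), "eye" and "rotation" of the camera in the world. Camera axes: x right, y down, z forward; pixel columns grow to the right and rows downward; lengths in mm; the calibration is good to about 2 mm. A picture is of the moment at which its call begins. get_calibration takes no time and is no camera call.
- bot.close_job(): hands the job in; it is judged then, once.
The state is a dict: "time": time; "joint_positions": joint angles; "dq": joint speeds; "tau": joint torques, N m; "tool_pos": TCP position; "tcp_rot": TCP orientation; "contact_force": force on the tool from outside, world axes, zero at the start; "moment": the same for the moment, N m; "grip_width": finger opening in mm; "finger_force": force on a finger pad.
Only numpy, scipy, OpenCV 4.12 (cv2) and the standard library are available. Lean on these libraries where they do the work, as an engineer would, in place of code of your own. Each camera call takes 0.05 s, during which the arm holds its last target. There are 200 camera calls.

TASK

Tidy the bench for the next polishing job: put the silver coupler, the brass coupler, the spring clamp and the tan sanding block each onto the blue mat that bears its outline (white for the silver coupler, yellow for the brass one), lying flat and squarely on the outline with its ends the same way round as drawn. Let everything go, and leave the masking tape and the felt marker where they are.

Things in the scene. Friction and masses are not known exactly. Their poses are not given: they have to be found in the camera images.
- silver_coupler: Air hose coupler lying flat, all silver metal; 24 x 73 x 23 mm (x, y, z). Origin: centre of the underside, z up. The thick body, 24 wide and 23 high, spans y = -3 to 37 mm; the thin nose, 12 wide, y = -37 to -3, underside 6 mm up. Hold the body across x. 90 g. +y starts within 0.7 rad of world +x.
- brass_coupler: Air hose coupler lying flat, thick body brass (yellow-tan), nose silver; 24 x 73 x 23 mm (x, y, z). Origin: centre of the underside, z up. The thick body, 24 wide and 23 high, spans y = -3 to 37 mm; the thin nose, 12 wide, y = -37 to -3, underside 6 mm up. Hold the body across x. 90 g. +y starts within 0.7 rad of world +x.
- clamp: Black spring clamp lying flat, rigid here (does not open); 43 x 112 x 20 mm (x, y, z). Origin: centre of the underside, z up. A long X in plan: 23 mm wide at the waist (y = 0), 43 at the open handle ends (+y), 32 at the bent jaws with orange tips (-y). Grip the waist across x. 60 g. +y starts within 0.7 rad of world +x.
- block: Tan rectangular sanding block, rigid; 51 x 89 x 41 mm (x, y, z). Origin: centre of the underside, z up, y along its length. Hold it across x. Its two ends are alike: either way round will do. 160 g. +y starts within 0.7 rad of world +x.
- pad_silver: Blue rubber mat 76 x 130 x 6 mm (x, y, z), fixed to the table, with a white outline of a coupler (the silver one's place) on its top. Origin: underside, on the long centre line, 30 mm from mat and outline centre towards +y, so the coupler's own origin belongs at (0, -30, 6) mm in this frame, axes parallel, +y the same way. Thick end towards +y; +y within 0.3 rad of world +x.
- pad_brass: Blue rubber mat 76 x 130 x 6 mm (x, y, z), fixed to the table, with a yellow outline of a coupler (the brass one's place) on its top. Origin: underside, on the long centre line, 30 mm from mat and outline centre towards +y, so the coupler's own origin belongs at (0, -30, 6) mm in this frame, axes parallel, +y the same way. Thick end towards +y; +y within 0.3 rad of world +x.
- pad_clamp: Blue rubber mat 76 x 130 x 6 mm (x, y, z), fixed to the table, with a black outline of the clamp on its top. Origin: underside, on the long centre line, 30 mm from mat and outline centre towards +y, so the clamp's own origin belongs at (0, -30, 6) mm in this frame, axes parallel, +y the same way. Open handle ends towards +y; +y within 0.3 rad of world +x.
- pad_block: Blue rubber mat 76 x 130 x 6 mm (x, y, z), fixed to the table, with a plain tan rectangle 54 x 92 mm (the sanding block's place) on its top. Origin: underside, on the long centre line, 30 mm from mat and rectangle centre towards +y, so the block's own origin belongs at (0, -30, 6) mm in this frame, its y parallel to the mat's. +y within 0.3 rad of world +x.
- tape_roll: Bystander: roll of cream masking tape lying flat, about 100 mm across, 24 mm high, origin at the centre of its underside. Leave it where it is.
- marker: Bystander: white felt marker with a black cap, 16 x 124 x 17 mm, lying near the right edge of the table, long side along its y, origin at the centre of its underside. Leave it where it is.
Mind the look-alikes: they are no part of the job. Leave any orange or red look-alike of the silver_coupler alone.

How it is judged (in metres and radians):
At the end, for the whole second after the job is handed in: All four lie at rest, flat (tilt under 0.1 rad), on top of their own mats: centre within 12 mm of the outline's along each mat axis, long axis within 0.25 rad of it, origin 3 to 10 mm above the mat's underside; couplers and clamp with ends as drawn, the block either way round (x of silver_coupler in the frame of pad_silver between -0.012 and 0.012 m and y of silver_coupler in the frame of pad_silver between -0.042 and -0.018 m and z of silver_coupler in the frame of pad_silver between 0.003 and 0.01 m and angle between the y axis of silver_coupler and the y axis of pad_silver, either way round below 0.25 rad and angle between each of silver_coupler, brass_coupler, clamp, block's own z axis and vertical below 0.1 rad and linear speed of each of silver_coupler, brass_coupler, clamp, block below 0.02 m/s and y of pad_silver in the frame of silver_coupler above 0 m and x of brass_coupler in the frame of pad_brass between -0.012 and 0.012 m and y of brass_coupler in the frame of pad_brass between -0.042 and -0.018 m and z of brass_coupler in the frame of pad_brass between 0.003 and 0.01 m and angle between the y axis of brass_coupler and the y axis of pad_brass, either way round below 0.25 rad and y of pad_brass in the frame of brass_coupler above 0 m and x of clamp in the frame of pad_clamp between -0.012 and 0.012 m and y of clamp in the frame of pad_clamp between -0.042 and -0.018 m and z of clamp in the frame of pad_clamp between 0.003 and 0.01 m and angle between the y axis of clamp and the y axis of pad_clamp, either way round below 0.25 rad and y of pad_clamp in the frame of clamp above 0 m and x of block in the frame of pad_block between -0.012 and 0.012 m and y of block in the frame of pad_block between -0.042 and -0.018 m and z of block in the frame of pad_block between 0.003 and 0.01 m and angle between the y axis of block and the y axis of pad_block, either way round below 0.25 rad); the robot touches nothing.
It fails at once if the masking tape is moved more than 20 mm (distance of tape_roll from where it was at the start of the episode above 0.02 m).
It fails at once if the marker is moved more than 20 mm (distance of marker from where it was at the start of the episode above 0.02 m).
It also fails if it takes over 115 s, if anything falls off the work surface, if the arm or the gripper's body presses on something with over 40 N, if the wrist force passes 120 N, or if a joint passes its speed limit or range.

## Working session

There is one attempt and no reset: what is moved stays moved. The work goes in short steps, Python scripts to look and compute and a tool call to move; the robot and the scene stay as the last step left them, time stands still between calls to the robot, and variables do not carry over. Pictures are saved under pics/ and viewed, at most 14 in all, crops included, and the job is handed in when it is done.

Besides the shell and the picture viewer there is one more tool, called in YAML: its name, and indented under it one key for each argument. jog_arm: Moves the arm, as the interface text tells. Shift numbers are shares of 80 mm and turn numbers shares of 0.1 rad, none past 1 either way. Its arguments: {"type":"object","properties":{"targets":{"type":"array","items":{"type":"object","properties":{"xyz":{"type":"array","items":{"type":"number"}},"spin":{"type":"number"}}}},"gripper":{"type":"number"}},"required":["targets"]}

```bash
mkdir -p pics; ls; python3 - <<'E'
from plant import bot
import cv2
for n in("side","top"):
    c=bot.get_calibration(n);print(n,c)
    cv2.imwrite(f"pics/{n}0.png",bot.capture(n))
o=bot.get_obs();print(o)
E
```

```text
pics
side {'vfov': 48.0978218110607, 'cx': 251.4371420934904, 'cy': 190.22462483573025, 'eye': array([  246.81655733, -1006.33959731,   765.19400846]), 'rotation': array([-2.15056925,  0.01772699, -0.24653832])}
top {'vfov': 45.9743331334972, 'cx': 252.73878925281164, 'cy': 197.61358031459383, 'eye': array([ 303.84599724,   66.9958858 , 1367.22545273]), 'rotation': array([-3.01329773,  0.00685486, -1.59911468])}
{'time': 0.1, 'joint_positions': array([-1.27501881e+00,  3.42674630e-01,  1.52491344e+00, -2.50357889e-05,
        1.27540312e+00, -1.46009168e-01]), 'dq': array([-0.00113545, -0.00111781, -0.00234904,  0.000882  ,  0.00063489,
        0.00062777]), 'tau': array([ 1.25599741e-03, -4.32001233e+01, -2.44697589e+01,  7.19156116e-02,
        5.26074786e-02, -3.00604938e-05]), 'tool_pos': array([ 224.35435054, -474.19586778,  192.60610416]), 'tcp_rot': array([-3.14020552e+00, -1.79786884e-04,  4.41793866e-01]), 'contact_force': array([-0.39360785, -0.10358808,  0.39932169]), 'moment': array([-0.04901236,  0.00149135,  0.00402701]), 'finger_force': 0.0, 'grip_width': 91.90636633970799}
```

View pics/top0.png

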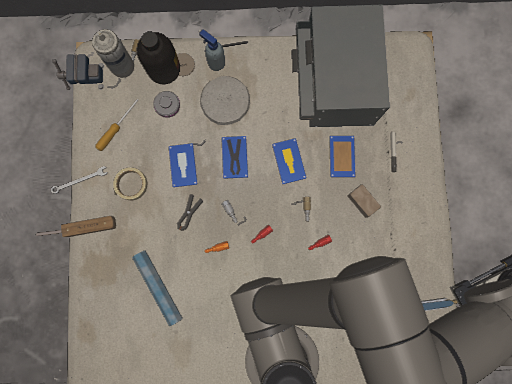

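View pics/side0.png

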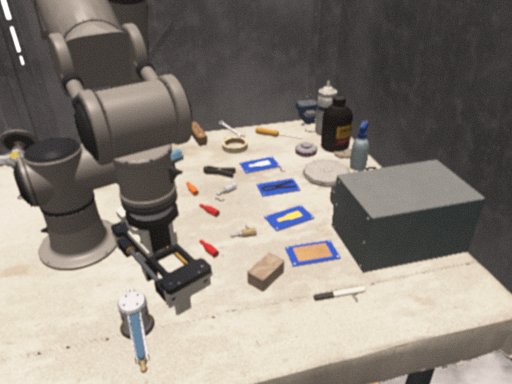

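The top view shows the mats in a row (silver (183,165), clamp (235,157), brass (289,161), block (342,156)) and the objects below them: clamp (189,212), silver (231,211), brass (307,208), block (364,201). I'll enlarge that area.

```bash
cat > h.py <<'E'
import cv2,numpy as np
from scipy.spatial.transform import Rotation as Ro
from plant import bot
def ray(n,uv,z):
    c=bot.get_calibration(n);f=192/np.tan(np.radians(c['vfov'])/2)
    R=Ro.from_euler('xyz',c['rotation']).as_matrix()
    uv=np.atleast_2d(np.asarray(uv,float))
    d=np.c_[(uv[:,0]-c['cx'])/f,(uv[:,1]-c['cy'])/f,np.ones(len(uv))]@R.T
    e=np.array(c['eye']);return (e+d*((z-e[2])/d[:,2:3]))[:,:2]
def proj(n,P):
    c=bot.get_calibration(n);f=192/np.tan(np.radians(c['vfov'])/2)
    R=Ro.from_euler('xyz',c['rotation']).as_matrix()
    p=(np.atleast_2d(P)-c['eye'])@R
    return np.c_[p[:,0]/p[:,2]*f+c['cx'],p[:,1]/p[:,2]*f+c['cy']]
def rect(n,cnt,z):
    P=ray(n,cnt.reshape(-1,2),z).astype(np.float32)
    (c,s,a)=cv2.minAreaRect(P);b=cv2.boxPoints((c,s,a))
    e1=b[1]-b[0];e2=b[2]-b[1];L=e1 if np.linalg.norm(e1)>np.linalg.norm(e2) else e2
    if L[0]<0:L=-L
    return np.array(c),sorted(s),np.arctan2(L[1],L[0])
E
python3 - <<'E'
from h import *
im=cv2.imread('pics/top0.png')
cv2.imwrite('pics/crop1.png',cv2.resize(im[125:260,155:405],None,fx=3.2,fy=3.2,interpolation=cv2.INTER_CUBIC))
hsv=cv2.cvtColor(im,cv2.COLOR_BGR2HSV)
m=cv2.inRange(hsv,(105,120,80),(125,255,255));m[:125]=0;m[200:]=0
m=cv2.morphologyEx(m,cv2.MORPH_CLOSE,np.ones((3,3)))
for k in cv2.findContours(m,cv2.RETR_EXTERNAL,cv2.CHAIN_APPROX_NONE)[0]:
    if cv2.contourArea(k)>300:
        print('mat',*rect('top',k,6))
for u,v in[(189,212),(231,211),(307,208),(364,201)]:
    print(hsv[v,u],ray('top',[u,v],15))
E
```

```text
mat [587.42706299 283.67205811] [73.2687759399414, 128.37338256835938] 0.0967403
mat [590.74255371 -41.76098633] [74.19315338134766, 127.65123748779297] 0.21689662
mat [ 600.5479126  -205.72161865] [73.66165924072266, 125.11345672607422] -0.030167872
mat [607.97021484 123.9487915 ] [74.0082778930664, 128.42417907714844] 0.010896319
[150   2 154] [[440.52933438 263.89161909]]
[ 15  11 139] [[439.88692087 137.70352647]]
[ 19  85 138] [[442.31308219 -90.56582557]]
[ 14  72 124] [[ 458.46907482 -262.53373803]]
```

View pics/crop1.png

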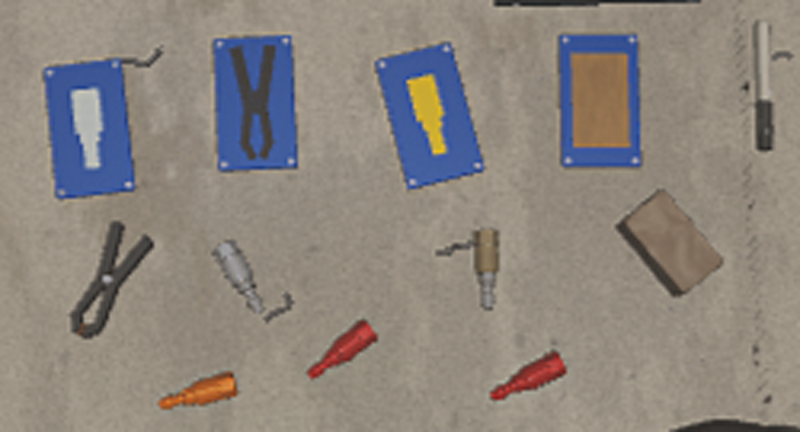

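```bash
python3 - <<'E'
from h import *
def cp(p): return (np.array(p,float)+.5)/3.2-.5+[155,125]
def ax(nm,a,b,z):
    A,B=ray('top',[cp(a),cp(b)],z);d=A-B
    print(nm,'mid',(A+B)/2,'len',np.linalg.norm(d),'yaw',np.arctan2(d[1],d[0]))
ax('silver',(226,242),(263,312),12)
ax('brass',(487,228),(488,309),12)
ax('clamp',(133,231),(86,334),10)
print('waist',ray('top',cp((107,280)),20))
ax('blockA',(660,190),(622,219),41);ax('blockL',(660,190),(722,260),41)
ax('blockB',(722,260),(685,291),41)
im=cv2.imread('pics/top0.png');hsv=cv2.cvtColor(im,cv2.COLOR_BGR2HSV)
m=np.zeros(im.shape[:2],np.uint8);r=hsv[178:222,343:386]
b=(((r[...,1]>62)&(r[...,2]>105))*255).astype(np.uint8)
m[178:222,343:386]=cv2.morphologyEx(b,cv2.MORPH_OPEN,np.ones((3,3)))
k=max(cv2.findContours(m,0,1)[0],key=cv2.contourArea);print('block',*rect('top',k,41))
E
```

```text
silver mid [439.62955551 137.7402471 ] len 74.91120802626541 yaw 0.4608997805149292
brass mid [441.05862784 -90.84549732] len 76.51501718379885 yaw -0.03137212179207689
clamp mid [438.42278506 264.92475446] len 106.23716979263152 yaw -0.44034474768860343
waist [[439.63309326 265.88135909]]
blockA mid [ 493.29392016 -231.77724553] len 44.91427384008841 yaw -0.9525568677612086
blockL mid [ 472.94623558 -276.60211941] len 85.2455216637075 yaw 0.6716897023421112
blockB mid [ 425.79818299 -285.28321974] len 45.09511369947579 yaw -0.9130459956682455
block [ 458.60147095 -259.24377441] [46.58863067626953, 85.94265747070312] 0.6519516
```

```bash
cat > plan.py <<'E'
# usage: plan.py "x y z yaw n" ...   each waypoint reached in n rows from the measured pose
import sys
from h import *
o=bot.get_obs();p=np.array(o['tool_pos']);y=o['tcp_rot'][2]
print('from',p.round(1),round(y,3),'t',o['time'],'w',round(o['grip_width'],1))
rows=[]
for w in sys.argv[1:]:
    *t,ty,n=map(float,w.split());n=int(n)
    for i in range(n):
        d=(np.array(t)-p)/(n-i);a=(ty-y)/(n-i)
        R=Ro.from_euler('xyz',[np.pi,0,y]).as_matrix()
        v=np.round(R.T@d/80,2);s=np.round(-a/.1,2)
        rows.append((*(v+0),s+0));p=p+R@v*80;y-=s*.1
for i,r in enumerate(rows): print(i,*['%.2f'%q for q in r])
E
python3 plan.py "458 -259 100 0.65 8"
```

```text
from [ 224.4 -474.2  192.6] 0.442 t 0.1 w 91.9
0 0.47 -0.15 0.14 -0.26
1 0.48 -0.14 0.15 -0.26
2 0.48 -0.12 0.14 -0.26
3 0.48 -0.11 0.15 -0.26
4 0.49 -0.10 0.14 -0.26
5 0.49 -0.08 0.15 -0.26
6 0.49 -0.07 0.14 -0.26
7 0.49 -0.06 0.15 -0.26
```

jog_arm:
  targets:
    - {"xyz": [0.47,-0.15,0.14],"spin": -0.26}
    - {"xyz": [0.48,-0.14,0.15],"spin": -0.26}
    - {"xyz": [0.48,-0.12,0.14],"spin": -0.26}
    - {"xyz": [0.48,-0.11,0.15],"spin": -0.26}
    - {"xyz": [0.49,-0.1,0.14],"spin": -0.26}
    - {"xyz": [0.49,-0.08,0.15],"spin": -0.26}
    - {"xyz": [0.49,-0.07,0.14],"spin": -0.26}
    - {"xyz": [0.49,-0.06,0.15],"spin": -0.26}
    - {"xyz": [0,0,0],"spin": 0}
    - {"xyz": [0,0,0],"spin": 0}
  gripper: 100

```text
time: 1.35
tool_pos: [457.5, -259.9, 100.3]
tcp_rot: [-3.141, 0.001, 0.65]
contact_force: [0.1, -0.3, -0.3]
grip_width: 91.7
finger_force: 0.0
```

jog_arm:
  targets:
    - {"xyz": [0,0,0.15],"spin": 0}
    - {"xyz": [0,0,0.15],"spin": 0}
    - {"xyz": [0,0,0.15],"spin": 0}
    - {"xyz": [0,0,0.15],"spin": 0}
    - {"xyz": [0,0,0.15],"spin": 0}
    - {"xyz": [0,0,0.15],"spin": 0}
    - {"xyz": [0,0,0.15],"spin": 0}
    - {"xyz": [0,0,0.1],"spin": 0}
    - {"xyz": [0,0,0],"spin": 0}
    - {"xyz": [0,0,0],"spin": 0}

```text
time: 2.6
tool_pos: [458.2, -259.9, 8.7]
tcp_rot: [3.141, -0.0, 0.65]
contact_force: [1.4, -0.3, 1.0]
grip_width: 91.9
finger_force: 0.0
```

jog_arm:
  targets:
    - {"xyz": [0,0,0],"spin": 0}
    - {"xyz": [0,0,0],"spin": 0}
    - {"xyz": [0,0,0],"spin": 0}
    - {"xyz": [0,0,0],"spin": 0}
    - {"xyz": [0,0,0],"spin": 0}
    - {"xyz": [0,0,0],"spin": 0}
    - {"xyz": [0,0,-0.2],"spin": 0}
    - {"xyz": [0,0,-0.25],"spin": 0}
    - {"xyz": [0,0,-0.25],"spin": 0}
    - {"xyz": [0,0,0],"spin": 0}
  gripper: 0

```text
time: 3.85
tool_pos: [459.1, -260.6, 66.6]
tcp_rot: [3.137, -0.001, 0.65]
contact_force: [0.1, 0.1, 0.5]
grip_width: 0.9
finger_force: 0.0
```

```bash
python3 plan.py "600.5 -205.7 64 -0.03 9"; python3 -c "
from h import *
a=bot.capture('top');b=bot.capture('side');cv2.imwrite('pics/g1.png',np.hstack([cv2.resize(a[130:250,300:420],(400,400)),cv2.resize(b[200:320,180:300],(400,400))]))"
```

```text
from [ 459.1 -260.6   66.6] 0.65 t 3.85 w 0.9
0 0.20 0.06 0.00 0.76
1 0.21 0.04 0.00 0.75
2 0.21 0.03 0.00 0.76
3 0.21 0.01 0.01 0.75
4 0.21 -0.01 0.00 0.76
5 0.21 -0.02 0.01 0.75
6 0.21 -0.04 0.00 0.76
7 0.20 -0.05 0.01 0.75
8 0.20 -0.06 0.00 0.76
```

View pics/g1.png

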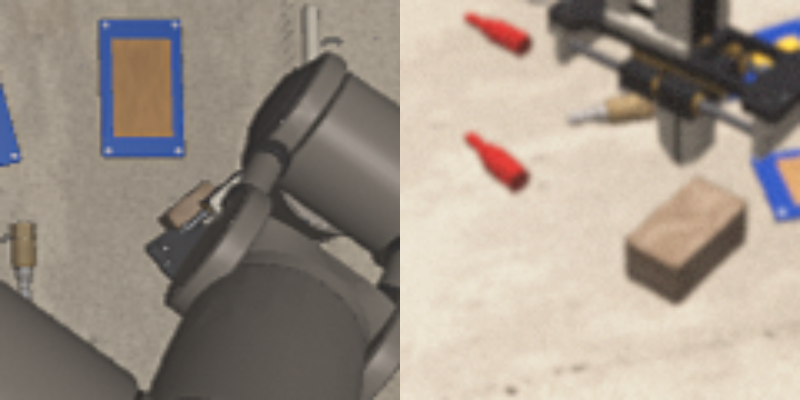

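The picture shows the gripper shut and raised, with the block still on the table: in the side view its top-face corners are at about px (269,254), (283,261), (263,277), (248,270). The grasp missed, so I'll check where the block is.

```bash
python3 - <<'E'
from h import *
c=[(698,180),(745,205),(678,258),(628,235)]
P=ray('side',[((x-400)/3.333+180,y/3.333+200) for x,y in c],41);print(P,P.mean(0),np.linalg.norm(np.diff(P,axis=0),axis=1))
print('pad corners check side')
im=cv2.imread('pics/side0.png');hsv=cv2.cvtColor(im,cv2.COLOR_BGR2HSV)
m=cv2.inRange(hsv,(105,120,80),(125,255,255));m=cv2.morphologyEx(m,cv2.MORPH_CLOSE,np.ones((3,3)))
for k in cv2.findContours(m,0,1)[0]:
    if cv2.contourArea(k)>300: print(*rect('side',k,6))
o=bot.get_obs();t=o['tool_pos'];print(proj('side',t),proj('top',t))
E
```

```text
[[ 476.51781233 -225.32465376]
 [ 502.20175875 -260.65681839]
 [ 440.26481412 -300.08838642]
 [ 411.77503377 -268.53879392]] [ 457.68985474 -263.65216312] [43.68096794 73.42365877 42.50934452]
pad corners check side
[586.74291992 -47.91501617] [70.6147689819336, 123.56024932861328] 0.21584438
[604.56878662 117.92445374] [68.1331787109375, 122.3833236694336] 0.013148221
[[265.97633166 257.24243201]] [[367.09844255 199.16520943]]
```

The block stayed put at (458,-262); I lifted before the fingers had closed. I'll reopen, descend and give the fingers a full call to close.

jog_arm:
  targets:
    - {"xyz": [0,0,-0.1],"spin": 0}
    - {"xyz": [0,0,0],"spin": 0}
    - {"xyz": [0,0,0],"spin": 0}
    - {"xyz": [0,0,0],"spin": 0}
    - {"xyz": [0,0,0],"spin": 0}
    - {"xyz": [0,0,0],"spin": 0}
    - {"xyz": [0,0,0],"spin": 0}
    - {"xyz": [0,0,0],"spin": 0}
    - {"xyz": [0,0,0.1],"spin": 0}
    - {"xyz": [0,0,0],"spin": 0}
  gripper: 88

```text
time: 5.2
tool_pos: [457.4, -259.4, 63.6]
tcp_rot: [-3.14, 0.0, 0.65]
contact_force: [0.4, 0.7, -0.2]
grip_width: 80.5
finger_force: 0.0
```

jog_arm:
  targets:
    - {"xyz": [0,0,0.15],"spin": 0}
    - {"xyz": [0,0,0.15],"spin": 0}
    - {"xyz": [0,0,0.15],"spin": 0}
    - {"xyz": [0,0,0.15],"spin": 0}
    - {"xyz": [0,0,0.13],"spin": 0}
    - {"xyz": [0,0,0],"spin": 0}
    - {"xyz": [0,0,0],"spin": 0}
    - {"xyz": [0,0,0],"spin": 0}
    - {"xyz": [0,0,0],"spin": 0}
    - {"xyz": [0,0,0],"spin": 0}

```text
time: 6.45
tool_pos: [458.0, -259.8, 6.2]
tcp_rot: [3.141, -0.0, 0.65]
contact_force: [0.2, 0.3, -0.5]
grip_width: 80.6
finger_force: 0.0
```

jog_arm:
  targets:
    - {"xyz": [0,0,0],"spin": 0}
    - {"xyz": [0,0,0],"spin": 0}
    - {"xyz": [0,0,0],"spin": 0}
    - {"xyz": [0,0,0],"spin": 0}
    - {"xyz": [0,0,0],"spin": 0}
    - {"xyz": [0,0,0],"spin": 0}
    - {"xyz": [0,0,0],"spin": 0}
    - {"xyz": [0,0,0],"spin": 0}
    - {"xyz": [0,0,0],"spin": 0}
    - {"xyz": [0,0,0],"spin": 0}
  gripper: 0

```text
time: 7.7
tool_pos: [458.0, -259.8, 6.1]
tcp_rot: [3.141, -0.0, 0.65]
contact_force: [-0.6, -0.5, -0.5]
grip_width: 49.1
finger_force: 30.0
```

```bash
python3 plan.py "458 -259.8 46 0.65 2" "600.5 -205.7 46 -0.03 8" "600.5 -205.7 13 -0.03 5"
```

```text
from [ 458.  -259.8    6.1] 0.65 t 7.7 w 49.1
0 0.00 0.00 -0.25 0.00
1 0.00 0.00 -0.25 0.00
2 0.23 0.07 0.00 0.85
3 0.23 0.05 0.00 0.85
4 0.24 0.03 0.00 0.85
5 0.24 0.01 0.00 0.85
6 0.24 -0.01 0.00 0.85
7 0.23 -0.04 0.00 0.85
8 0.23 -0.05 0.00 0.85
9 0.23 -0.08 0.00 0.85
10 0.00 0.00 0.08 0.00
11 0.00 0.00 0.08 0.00
12 0.00 0.00 0.08 0.00
13 0.00 0.00 0.09 0.00
14 0.00 0.00 0.08 0.00
```

jog_arm:
  targets:
    - {"xyz": [0,0,-0.25],"spin": 0}
    - {"xyz": [0,0,-0.25],"spin": 0}
    - {"xyz": [0.23,0.07,0],"spin": 0.85}
    - {"xyz": [0.23,0.05,0],"spin": 0.85}
    - {"xyz": [0.24,0.03,0],"spin": 0.85}
    - {"xyz": [0.24,0.01,0],"spin": 0.85}
    - {"xyz": [0.24,-0.01,0],"spin": 0.85}
    - {"xyz": [0.23,-0.04,0],"spin": 0.85}
    - {"xyz": [0.23,-0.05,0],"spin": 0.85}
    - {"xyz": [0.23,-0.08,0],"spin": 0.85}

```text
time: 8.95
tool_pos: [600.7, -204.9, 45.4]
tcp_rot: [-3.141, 0.002, -0.033]
contact_force: [0.1, -0.1, -2.1]
grip_width: 49.0
finger_force: 30.0
```

```bash
python3 plan.py "600.5 -205.7 13 -0.03 6"; python3 -c "
from h import *
b=bot.capture('side');cv2.imwrite('pics/g2.png',cv2.resize(b[180:330,220:400],(720,600)))"
```

```text
from [ 600.7 -204.9   45.4] -0.033 t 8.95 w 49.0
0 0.00 0.00 0.07 -0.01
1 0.00 0.00 0.07 0.00
2 0.00 0.00 0.07 -0.01
3 0.00 0.00 0.06 0.00
4 0.00 0.00 0.07 -0.01
5 0.00 0.01 0.06 0.00
```

View pics/g2.png

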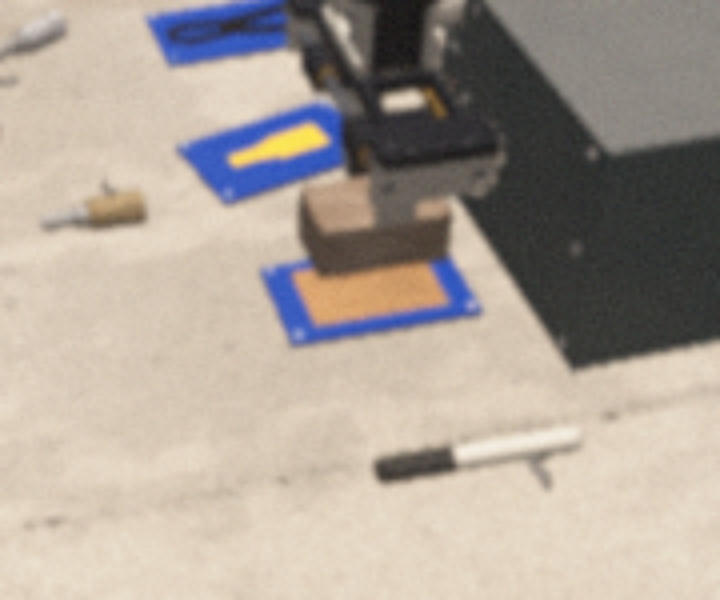

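The block is held square above its mat (block at crop (375,230), tan rectangle at (375,290)). I'll lower and release it.

jog_arm:
  targets:
    - {"xyz": [0,0,0.07],"spin": 0}
    - {"xyz": [0,0,0.07],"spin": 0}
    - {"xyz": [0,0,0.07],"spin": 0}
    - {"xyz": [0,0,0.06],"spin": 0}
    - {"xyz": [0,0,0.07],"spin": 0}
    - {"xyz": [0,0,0.06],"spin": 0}
    - {"xyz": [0,0,0],"spin": 0}
    - {"xyz": [0,0,0],"spin": 0}
    - {"xyz": [0,0,0],"spin": 0}
    - {"xyz": [0,0,0],"spin": 0}

```text
time: 10.25
tool_pos: [600.9, -205.5, 14.2]
tcp_rot: [3.141, -0.0, -0.03]
contact_force: [0.2, -0.2, -2.0]
grip_width: 49.0
finger_force: 30.0
```

jog_arm:
  targets:
    - {"xyz": [0,0,0],"spin": 0}
    - {"xyz": [0,0,0],"spin": 0}
    - {"xyz": [0,0,0],"spin": 0}
    - {"xyz": [0,0,0],"spin": 0}
    - {"xyz": [0,0,0],"spin": 0}
    - {"xyz": [0,0,-0.25],"spin": 0}
    - {"xyz": [0,0,-0.25],"spin": 0}
    - {"xyz": [0,0,-0.25],"spin": 0}
    - {"xyz": [0,0,-0.25],"spin": 0}
    - {"xyz": [0,0,0],"spin": 0}
  gripper: 80

```text
time: 11.5
tool_pos: [601.8, -205.9, 95.6]
tcp_rot: [3.14, -0.003, -0.03]
contact_force: [1.2, -0.9, -0.8]
grip_width: 73.2
finger_force: 0.0
```

```bash
python3 plan.py "458 -91.4 75 -0.03 7" "458 -91.4 4 -0.03 6"
```

```text
from [ 601.8 -205.9   95.6] -0.03 t 11.5 w 73.2
0 -0.26 -0.20 0.04 0.00
1 -0.26 -0.20 0.04 0.00
2 -0.26 -0.20 0.04 0.00
3 -0.26 -0.19 0.03 0.00
4 -0.27 -0.20 0.04 0.00
5 -0.26 -0.19 0.03 0.00
6 -0.27 -0.20 0.04 0.00
7 0.00 0.00 0.15 0.00
8 0.00 0.00 0.15 0.00
9 0.00 0.00 0.15 0.00
10 0.00 0.00 0.15 0.00
11 0.00 0.00 0.14 0.00
12 0.00 0.00 0.15 0.00
```

jog_arm:
  targets:
    - {"xyz": [-0.26,-0.2,0.04],"spin": 0}
    - {"xyz": [-0.26,-0.2,0.04],"spin": 0}
    - {"xyz": [-0.26,-0.2,0.04],"spin": 0}
    - {"xyz": [-0.26,-0.19,0.03],"spin": 0}
    - {"xyz": [-0.27,-0.2,0.04],"spin": 0}
    - {"xyz": [-0.26,-0.19,0.03],"spin": 0}
    - {"xyz": [-0.27,-0.2,0.04],"spin": 0}
    - {"xyz": [0,0,0],"spin": 0}
    - {"xyz": [0,0,0],"spin": 0}
    - {"xyz": [0,0,0],"spin": 0}
  gripper: 65

```text
time: 12.75
tool_pos: [457.8, -91.3, 73.1]
tcp_rot: [3.141, -0.001, -0.031]
contact_force: [-0.8, 0.3, 0.2]
grip_width: 59.8
finger_force: 0.0
```

```bash
python3 plan.py "458 -91.4 5 -0.03 6"; python3 -c "
from h import *
a=bot.capture('top');b=bot.capture('side');cv2.imwrite('pics/g3.png',np.hstack([cv2.resize(a[120:240,290:410],(400,400)),cv2.resize(b[180:300,220:340],(400,400))]))"
```

```text
from [457.8 -91.3  73.1] -0.031 t 12.75 w 59.8
0 0.00 0.00 0.14 0.00
1 0.00 0.00 0.14 0.00
2 0.00 0.00 0.14 0.00
3 0.00 0.00 0.14 0.00
4 0.00 0.00 0.15 0.00
5 0.00 0.00 0.14 -0.01
```

View pics/g3.png

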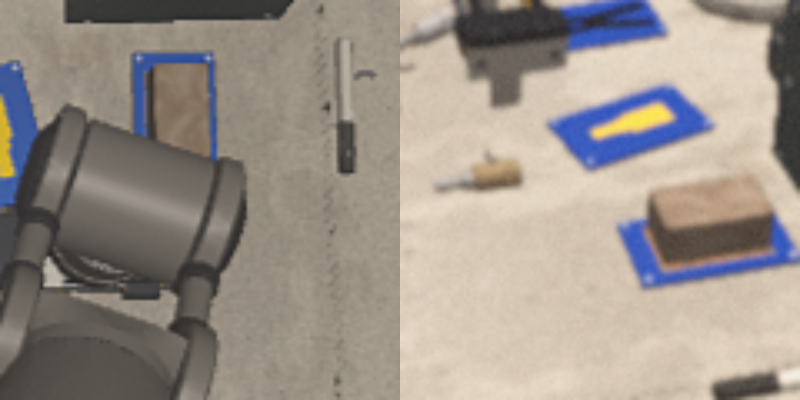

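The block sits square on its mat (side crop (710,220)). The brass coupler is untouched at side crop (480,178), below the open fingers.

jog_arm:
  targets:
    - {"xyz": [0,0,0.14],"spin": 0}
    - {"xyz": [0,0,0.14],"spin": 0}
    - {"xyz": [0,0,0.14],"spin": 0}
    - {"xyz": [0,0,0.14],"spin": 0}
    - {"xyz": [0,0,0.15],"spin": 0}
    - {"xyz": [0,0,0.14],"spin": 0}
    - {"xyz": [0,0,0],"spin": 0}
    - {"xyz": [0,0,0],"spin": 0}
    - {"xyz": [0,0,0],"spin": 0}
    - {"xyz": [0,0,0],"spin": 0}

```text
time: 14.1
tool_pos: [457.2, -90.8, 5.6]
tcp_rot: [3.141, -0.001, -0.03]
contact_force: [0.0, 0.1, 0.4]
grip_width: 59.9
finger_force: 0.0
```

jog_arm:
  targets:
    - {"xyz": [0,0,0],"spin": 0}
    - {"xyz": [0,0,0],"spin": 0}
    - {"xyz": [0,0,0],"spin": 0}
    - {"xyz": [0,0,0],"spin": 0}
    - {"xyz": [0,0,0],"spin": 0}
    - {"xyz": [0,0,0],"spin": 0}
    - {"xyz": [0,0,0],"spin": 0}
    - {"xyz": [0,0,0],"spin": 0}
    - {"xyz": [0,0,0],"spin": 0}
    - {"xyz": [0,0,0],"spin": 0}
  gripper: 0

```text
time: 15.35
tool_pos: [456.9, -90.7, 5.2]
tcp_rot: [3.142, 0.0, -0.03]
contact_force: [0.1, -0.7, 0.4]
grip_width: 0.5
finger_force: 0.0
```

```bash
python3 plan.py "458 -91.4 40 -0.03 2" "607.3 -38 40 0.217 6"; python3 plan.py "607.3 -38 12 0.217 5"|head -1
```

```text
from [456.9 -90.7   5.2] -0.03 t 15.35 w 0.5
0 0.01 0.00 -0.22 0.00
1 0.00 0.01 -0.21 0.00
2 0.31 -0.12 0.00 -0.41
3 0.31 -0.11 0.00 -0.41
4 0.32 -0.09 0.00 -0.41
5 0.32 -0.08 0.00 -0.41
6 0.32 -0.07 0.00 -0.42
7 0.33 -0.06 0.00 -0.41
from [456.9 -90.7   5.2] -0.03 t 15.35 w 0.5
```

```bash
python3 -c "
from h import *
b=bot.capture('side');cv2.imwrite('pics/side4.png',b);a=bot.capture('top');cv2.imwrite('pics/top4.png',a)
cv2.imwrite('pics/g4.png',np.hstack([cv2.resize(a[150:250,260:360],(400,400)),cv2.resize(b[180:280,200:300],(400,400))]))
print(proj('side',bot.get_obs()['tool_pos']))"
```

```text
[[249.23344656 233.67887565]]
```

View pics/g4.png

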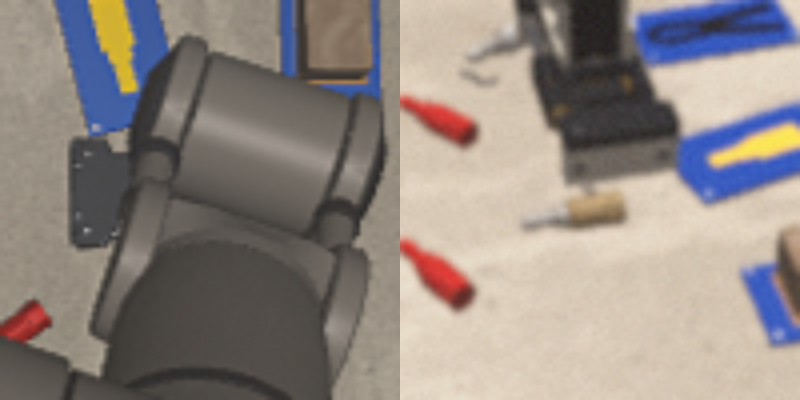

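```bash
python3 - <<'E'
from h import *
for f in('side0','side4'):
    im=cv2.imread(f'pics/{f}.png');hsv=cv2.cvtColor(im,cv2.COLOR_BGR2HSV)
    r=cv2.inRange(hsv,(14,85,60),(26,200,200));m=np.zeros_like(r);m[222:245,225:262]=r[222:245,225:262]
    ys,xs=np.nonzero(m);c=(xs.mean(),ys.mean());print(f,len(xs),c,xs.min(),xs.max(),ys.min(),ys.max(),ray('side',c,12))
o=bot.get_obs();print(o['joint_positions'],o['tool_pos'],o['grip_width'],o['finger_force'])
E
```

```text
side0 51 (np.float64(248.92156862745097), np.float64(232.6078431372549)) 243 254 229 235 [[455.41863837 -94.06748918]]
side4 74 (np.float64(248.59459459459458), np.float64(231.82432432432432)) 242 255 228 235 [[455.36878624 -90.46319725]]
[-3.60592823e-01  4.91538002e-01  1.91317189e+00 -1.06278155e-04
  7.36753279e-01  1.24054856e+00] [456.99992852 -90.70111585   5.22258652] 0.923189359013339 0.0
```

```bash
python3 -c "
from h import *
cv2.imwrite('pics/g5.png',cv2.resize(cv2.imread('pics/side4.png')[200:250,220:290],(798,570),interpolation=2))"
```

```text
(no output)
```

View pics/g5.png

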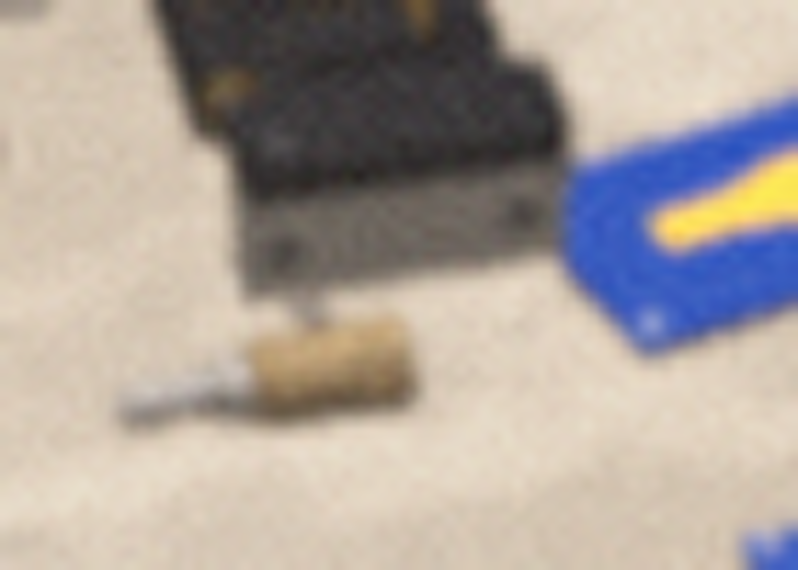

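The side view shows the brass coupler uncovered in front of where the fingertips should be (crop (333,384)), so the fingers seem to sit higher than the reported TCP. I'll check the tip height from the earlier pictures.

```bash
python3 - <<'E'
from h import *
print('g1 tip seen (265,248.6)')
for z in(66,76,86,96):print(z,proj('side',[459,-261-10,z]))
print('g3 front tip seen (252.1,211.5)')
for y in(-121,-140):
  for z in(73,83,93,103):print(y,z,proj('side',[457.8,y,z]))
print('now body edge seen (255,223.7)/(252,225)')
for y in(-186,-150):
  for z in (71,95):print(y,z,proj('side',[457,y,z]))
E
```

```text
g1 tip seen (265,248.6)
66 [[267.71907175 259.8233753 ]]
76 [[267.73177152 256.65998411]]
86 [[267.74460881 253.46233777]]
96 [[267.75758587 250.22987683]]
g3 front tip seen (252.1,211.5)
-121 73 [[251.74264438 220.62717098]]
-121 83 [[251.67693093 217.6034334 ]]
-121 93 [[251.61058021 214.5503726 ]]
-121 103 [[251.54358291 211.46755997]]
-140 73 [[253.51970191 224.878556  ]]
-140 83 [[253.46177461 221.83386683]]
-140 93 [[253.40327775 218.75924158]]
-140 103 [[253.3442029  215.65423657]]
now body edge seen (255,223.7)/(252,225)
-186 71 [[257.73300222 236.34059596]]
-186 95 [[257.6397679  228.87342848]]
-150 71 [[254.18731412 227.82176934]]
-150 95 [[254.05436184 220.45121539]]
```

Both pictures put the tips about 29 mm above the reported TCP, which fits the weak block grip and this miss. I'll open here, go down part way and check.

jog_arm:
  targets:
    - {"xyz": [0,0,0],"spin": 0}
    - {"xyz": [0,0,0],"spin": 0}
    - {"xyz": [0,0,0],"spin": 0}
    - {"xyz": [0,0,0],"spin": 0}
    - {"xyz": [0,0,0],"spin": 0}
    - {"xyz": [0,0,0.05],"spin": 0}
    - {"xyz": [0,0,0.05],"spin": 0}
    - {"xyz": [0,0,0.05],"spin": 0}
    - {"xyz": [0,0,0],"spin": 0}
    - {"xyz": [0,0,0],"spin": 0}
  gripper: 65

```text
time: 16.7
tool_pos: [457.0, -90.7, -6.8]
tcp_rot: [3.141, -0.0, -0.03]
contact_force: [0.0, 0.4, 0.1]
grip_width: 59.6
finger_force: 0.0
```

```bash
python3 -c "
from h import *
b=bot.capture('side');cv2.imwrite('pics/g6.png',cv2.resize(b[190:250,220:300],(800,600),interpolation=2))
p=bot.get_obs()['tool_pos'];print(p)
for y in(-121,-140):
  for z in(-7,12,20,30):print(y,z,proj('side',[457,y,z]))"
```

```text
[457.02371302 -90.70930122  -6.74705052]
-121 -7 [[251.96476632 243.86034288]]
-121 12 [[251.84599995 238.51079537]]
-121 20 [[251.79536067 236.22987   ]]
-121 30 [[251.73152541 233.35456307]]
-140 -7 [[253.67837493 248.26020573]]
-140 12 [[253.57341882 242.87879415]]
-140 20 [[253.52866043 240.5838988 ]]
-140 30 [[253.47223218 237.69065444]]
```

View pics/g6.png

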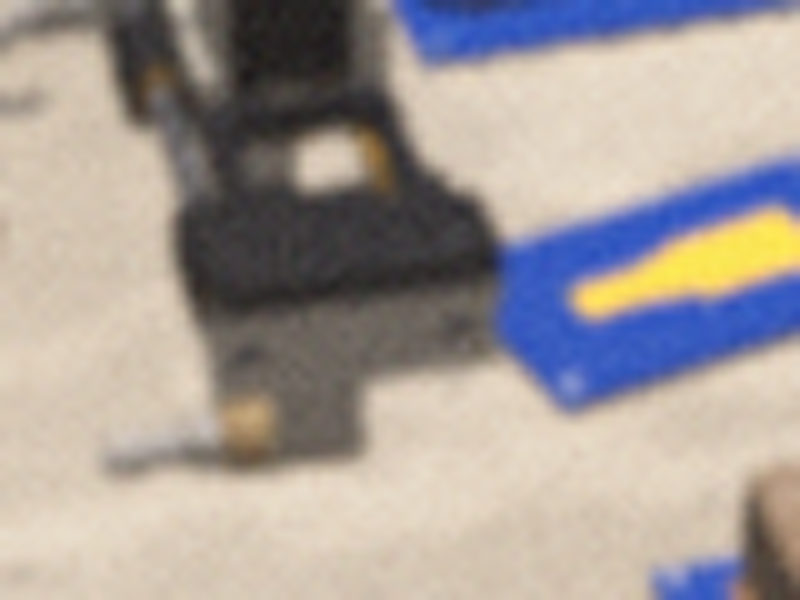

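The front fingertip's lower edge is at about px (252,236), so it is roughly 24 mm up, now straddling the brass body. I'll go 15 mm lower and close.

jog_arm:
  targets:
    - {"xyz": [0,0,0.03],"spin": 0}
    - {"xyz": [0,0,0.03],"spin": 0}
    - {"xyz": [0,0,0.03],"spin": 0}
    - {"xyz": [0,0,0.03],"spin": 0}
    - {"xyz": [0,0,0.03],"spin": 0}
    - {"xyz": [0,0,0.03],"spin": 0}
    - {"xyz": [0,0,0.01],"spin": 0}
    - {"xyz": [0,0,0],"spin": 0}
    - {"xyz": [0,0,0],"spin": 0}
    - {"xyz": [0,0,0],"spin": 0}

```text
time: 18.0
tool_pos: [457.0, -90.7, -21.9]
tcp_rot: [3.141, -0.0, -0.03]
contact_force: [0.8, -0.1, -0.1]
grip_width: 59.7
finger_force: 0.0
```

jog_arm:
  targets:
    - {"xyz": [0,0,0],"spin": 0}
    - {"xyz": [0,0,0],"spin": 0}
    - {"xyz": [0,0,0],"spin": 0}
    - {"xyz": [0,0,0],"spin": 0}
    - {"xyz": [0,0,0],"spin": 0}
    - {"xyz": [0,0,0],"spin": 0}
    - {"xyz": [0,0,0],"spin": 0}
    - {"xyz": [0,0,0],"spin": 0}
    - {"xyz": [0,0,0],"spin": 0}
    - {"xyz": [0,0,0],"spin": 0}
  gripper: 0

```text
time: 19.25
tool_pos: [456.9, -90.7, -22.0]
tcp_rot: [3.142, 0.0, -0.03]
contact_force: [-0.2, -0.0, 0.3]
grip_width: 23.5
finger_force: 29.9
```

```bash
python3 plan.py "457 -90.7 18 -0.03 2" "607.3 -38 18 0.217 7" "607.3 -38 -14 0.217 5"
```

```text
from [456.9 -90.7 -22. ] -0.03 t 19.25 w 23.5
0 0.00 0.00 -0.25 0.00
1 0.00 0.00 -0.25 0.00
2 0.27 -0.10 0.00 -0.35
3 0.27 -0.09 0.00 -0.35
4 0.27 -0.08 0.00 -0.35
5 0.27 -0.08 0.00 -0.36
6 0.28 -0.06 0.00 -0.35
7 0.28 -0.06 0.00 -0.36
8 0.28 -0.04 0.00 -0.35
9 0.00 0.00 0.08 0.00
10 0.00 0.00 0.08 0.00
11 0.00 0.00 0.08 0.00
12 0.00 0.00 0.08 0.00
13 0.00 0.00 0.08 0.00
```

jog_arm:
  targets:
    - {"xyz": [0,0,-0.25],"spin": 0}
    - {"xyz": [0,0,-0.25],"spin": 0}
    - {"xyz": [0.27,-0.1,0],"spin": -0.35}
    - {"xyz": [0.27,-0.09,0],"spin": -0.35}
    - {"xyz": [0.27,-0.08,0],"spin": -0.35}
    - {"xyz": [0.27,-0.08,0],"spin": -0.36}
    - {"xyz": [0.28,-0.06,0],"spin": -0.35}
    - {"xyz": [0.28,-0.06,0],"spin": -0.36}
    - {"xyz": [0.28,-0.04,0],"spin": -0.35}
    - {"xyz": [0,0,0],"spin": 0}

```text
time: 20.5
tool_pos: [608.1, -37.8, 17.5]
tcp_rot: [3.141, -0.0, 0.218]
contact_force: [-0.1, 0.3, -0.1]
grip_width: 23.2
finger_force: 29.9
```

jog_arm:
  targets:
    - {"xyz": [0,0,0.08],"spin": 0}
    - {"xyz": [0,0,0.08],"spin": 0}
    - {"xyz": [0,0,0.08],"spin": 0}
    - {"xyz": [0,0,0.08],"spin": 0}
    - {"xyz": [0,0,0.05],"spin": 0}
    - {"xyz": [0,0,0.03],"spin": 0}
    - {"xyz": [0,0,0],"spin": 0}
    - {"xyz": [0,0,0],"spin": 0}
    - {"xyz": [0,0,0],"spin": 0}
    - {"xyz": [0,0,0],"spin": 0}

```text
time: 21.75
tool_pos: [607.5, -38.3, -13.9]
tcp_rot: [3.141, -0.0, 0.217]
contact_force: [-0.0, -0.7, -2.6]
grip_width: 23.6
finger_force: 29.9
```

jog_arm:
  targets:
    - {"xyz": [0,0,0.02],"spin": 0}
    - {"xyz": [0,0,0],"spin": 0}
    - {"xyz": [0,0,0],"spin": 0}
    - {"xyz": [0,0,0],"spin": 0}
    - {"xyz": [0,0,0],"spin": 0}
    - {"xyz": [0,0,-0.2],"spin": 0}
    - {"xyz": [0,0,-0.25],"spin": 0}
    - {"xyz": [0,0,-0.25],"spin": 0}
    - {"xyz": [0,0,0],"spin": 0}
    - {"xyz": [0,0,0],"spin": 0}
  gripper: 60

```text
time: 23.0
tool_pos: [607.1, -38.3, 40.3]
tcp_rot: [-3.142, 0.0, 0.217]
contact_force: [0.2, 0.8, 0.4]
grip_width: 55.1
finger_force: 0.0
```

```bash
python3 plan.py "454.8 145.3 35 0.46 8"
```

```text
from [607.1 -38.3  40.3] 0.217 t 23.0 w 55.1
0 -0.17 -0.33 0.01 -0.30
1 -0.16 -0.34 0.01 -0.30
2 -0.15 -0.34 0.01 -0.31
3 -0.14 -0.35 0.01 -0.30
4 -0.13 -0.35 0.01 -0.31
5 -0.12 -0.35 0.01 -0.30
6 -0.11 -0.36 0.00 -0.31
7 -0.10 -0.35 0.01 -0.30
```

jog_arm:
  targets:
    - {"xyz": [-0.17,-0.33,0.01],"spin": -0.3}
    - {"xyz": [-0.16,-0.34,0.01],"spin": -0.3}
    - {"xyz": [-0.15,-0.34,0.01],"spin": -0.31}
    - {"xyz": [-0.14,-0.35,0.01],"spin": -0.3}
    - {"xyz": [-0.13,-0.35,0.01],"spin": -0.31}
    - {"xyz": [-0.12,-0.35,0.01],"spin": -0.3}
    - {"xyz": [-0.11,-0.36,0],"spin": -0.31}
    - {"xyz": [-0.1,-0.35,0.01],"spin": -0.3}
    - {"xyz": [0,0,0],"spin": 0}
    - {"xyz": [0,0,0],"spin": 0}
  gripper: 65

```text
time: 24.25
tool_pos: [455.3, 144.5, 34.5]
tcp_rot: [3.141, 0.0, 0.46]
contact_force: [-0.4, 0.2, -0.4]
grip_width: 59.4
finger_force: 0.0
```

```bash
python3 plan.py "454.8 145.3 -22 0.46 9"; python3 -c "
from h import *
a=bot.capture('top');b=bot.capture('side');cv2.imwrite('pics/g7.png',np.hstack([cv2.resize(a[120:240,200:320],(400,400)),cv2.resize(b[150:270,200:320],(400,400))]))"
```

```text
from [455.3 144.5  34.5] 0.46 t 24.25 w 59.4
0 0.00 0.00 0.08 0.00
1 0.00 0.00 0.08 0.00
2 0.00 0.00 0.08 0.00
3 0.00 0.00 0.08 0.00
4 0.00 0.00 0.08 0.00
5 0.00 0.00 0.08 0.00
6 0.00 0.00 0.08 0.00
7 0.00 -0.01 0.07 0.00
8 0.00 0.00 0.08 0.00
```

View pics/g7.png

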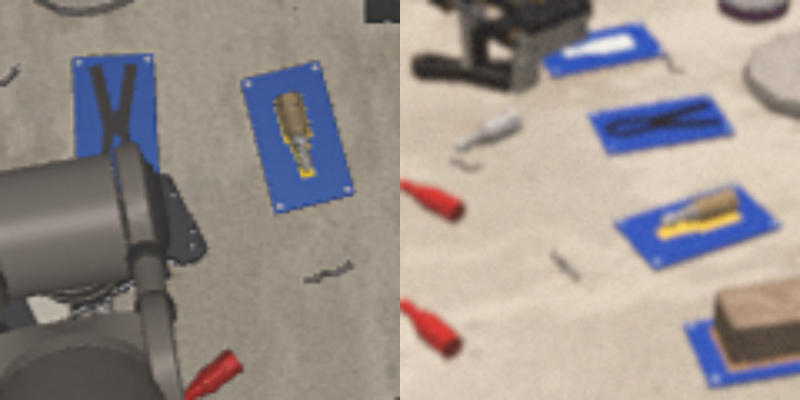

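The brass coupler lies on its outline (top crop (295,130)), and the silver one is at side crop (487,130), below the open fingers. I'll descend and close.

jog_arm:
  targets:
    - {"xyz": [0,0,0.1],"spin": 0}
    - {"xyz": [0,0,0.1],"spin": 0}
    - {"xyz": [0,0,0.1],"spin": 0}
    - {"xyz": [0,0,0.1],"spin": 0}
    - {"xyz": [0,0,0.1],"spin": 0}
    - {"xyz": [0,0,0.1],"spin": 0}
    - {"xyz": [0,0,0.06],"spin": 0}
    - {"xyz": [0,0,0.05],"spin": 0}
    - {"xyz": [0,0,0],"spin": 0}
    - {"xyz": [0,0,0],"spin": 0}

```text
time: 25.6
tool_pos: [455.1, 144.9, -21.8]
tcp_rot: [3.141, -0.0, 0.46]
contact_force: [-0.0, -1.1, 0.1]
grip_width: 60.1
finger_force: 0.0
```

jog_arm:
  targets:
    - {"xyz": [0,0,0],"spin": 0}
    - {"xyz": [0,0,0],"spin": 0}
    - {"xyz": [0,0,0],"spin": 0}
    - {"xyz": [0,0,0],"spin": 0}
    - {"xyz": [0,0,0],"spin": 0}
    - {"xyz": [0,0,0],"spin": 0}
    - {"xyz": [0,0,0],"spin": 0}
    - {"xyz": [0,0,0],"spin": 0}
    - {"xyz": [0,0,0],"spin": 0}
    - {"xyz": [0,0,0],"spin": 0}
  gripper: 0

```text
time: 26.85
tool_pos: [454.9, 144.8, -22.0]
tcp_rot: [3.142, 0.0, 0.46]
contact_force: [-1.4, 1.5, 1.3]
grip_width: 23.6
finger_force: 30.0
```

```bash
python3 plan.py "455 145 18 0.46 2" "604.3 285.3 18 0.097 8"
```

```text
from [454.9 144.8 -22. ] 0.46 t 26.85 w 23.6
0 0.00 0.00 -0.25 0.00
1 0.00 0.00 -0.25 0.00
2 0.31 -0.09 0.00 0.45
3 0.30 -0.11 0.00 0.45
4 0.30 -0.12 0.00 0.45
5 0.29 -0.13 0.00 0.46
6 0.28 -0.15 0.00 0.45
7 0.28 -0.16 0.00 0.46
8 0.27 -0.17 0.00 0.45
9 0.26 -0.19 0.00 0.46
```

jog_arm:
  targets:
    - {"xyz": [0,0,-0.25],"spin": 0}
    - {"xyz": [0,0,-0.25],"spin": 0}
    - {"xyz": [0.31,-0.09,0],"spin": 0.45}
    - {"xyz": [0.3,-0.11,0],"spin": 0.45}
    - {"xyz": [0.3,-0.12,0],"spin": 0.45}
    - {"xyz": [0.29,-0.13,0],"spin": 0.46}
    - {"xyz": [0.28,-0.15,0],"spin": 0.45}
    - {"xyz": [0.28,-0.16,0],"spin": 0.46}
    - {"xyz": [0.27,-0.17,0],"spin": 0.45}
    - {"xyz": [0.26,-0.19,0],"spin": 0.46}

```text
time: 28.1
tool_pos: [604.4, 285.8, 17.3]
tcp_rot: [3.141, 0.001, 0.095]
contact_force: [0.4, -0.8, -1.7]
grip_width: 23.5
finger_force: 30.0
```

jog_arm:
  targets:
    - {"xyz": [0,0,0.08],"spin": 0}
    - {"xyz": [0,0,0.08],"spin": 0}
    - {"xyz": [0,0,0.08],"spin": 0}
    - {"xyz": [0,0,0.08],"spin": 0}
    - {"xyz": [0,0,0.05],"spin": 0}
    - {"xyz": [0,0,0.03],"spin": 0}
    - {"xyz": [0,0,0.02],"spin": 0}
    - {"xyz": [0,0,0],"spin": 0}
    - {"xyz": [0,0,0],"spin": 0}
    - {"xyz": [0,0,0],"spin": 0}

```text
time: 29.35
tool_pos: [604.2, 285.7, -15.4]
tcp_rot: [3.142, -0.0, 0.097]
contact_force: [0.3, -0.4, -0.1]
grip_width: 23.3
finger_force: 30.0
```

jog_arm:
  targets:
    - {"xyz": [0,0,0],"spin": 0}
    - {"xyz": [0,0,0],"spin": 0}
    - {"xyz": [0,0,0],"spin": 0}
    - {"xyz": [0,0,0],"spin": 0}
    - {"xyz": [0,0,0],"spin": 0}
    - {"xyz": [0,0,-0.2],"spin": 0}
    - {"xyz": [0,0,-0.25],"spin": 0}
    - {"xyz": [0,0,-0.2],"spin": 0}
    - {"xyz": [0,0,0],"spin": 0}
    - {"xyz": [0,0,0],"spin": 0}
  gripper: 60

```text
time: 30.6
tool_pos: [603.7, 285.5, 36.0]
tcp_rot: [3.141, 0.001, 0.097]
contact_force: [-0.5, 0.4, -0.7]
grip_width: 55.2
finger_force: 0.0
```

```bash
python3 plan.py "439 265.3 36 -0.44 7"; python3 -c "
from h import *
cv2.imwrite('pics/top8.png',bot.capture('top'))"
```

```text
from [603.7 285.5  36. ] 0.097 t 30.6 w 55.2
0 -0.30 0.01 0.00 0.77
1 -0.29 0.03 0.00 0.77
2 -0.29 0.05 0.00 0.77
3 -0.29 0.08 0.00 0.76
4 -0.28 0.10 0.00 0.77
5 -0.27 0.11 0.00 0.76
6 -0.26 0.14 0.00 0.77
```

jog_arm:
  targets:
    - {"xyz": [-0.3,0.01,0],"spin": 0.77}
    - {"xyz": [-0.29,0.03,0],"spin": 0.77}
    - {"xyz": [-0.29,0.05,0],"spin": 0.77}
    - {"xyz": [-0.29,0.08,0],"spin": 0.76}
    - {"xyz": [-0.28,0.1,0],"spin": 0.77}
    - {"xyz": [-0.27,0.11,0],"spin": 0.76}
    - {"xyz": [-0.26,0.14,0],"spin": 0.77}
    - {"xyz": [0,0,0],"spin": 0}
    - {"xyz": [0,0,0],"spin": 0}
    - {"xyz": [0,0,0],"spin": 0}
  gripper: 65

```text
time: 31.9
tool_pos: [440.5, 265.3, 36.2]
tcp_rot: [-3.141, -0.0, -0.44]
contact_force: [-0.0, -0.4, -0.6]
grip_width: 59.8
finger_force: 0.0
```

jog_arm:
  targets:
    - {"xyz": [0,0,0.1],"spin": 0}
    - {"xyz": [0,0,0.1],"spin": 0}
    - {"xyz": [0,0,0.1],"spin": 0}
    - {"xyz": [0,0,0.1],"spin": 0}
    - {"xyz": [0,0,0.1],"spin": 0}
    - {"xyz": [0,0,0.1],"spin": 0}
    - {"xyz": [0,0,0.08],"spin": 0}
    - {"xyz": [0,0,0.05],"spin": 0}
    - {"xyz": [0,0,0],"spin": 0}
    - {"xyz": [0,0,0],"spin": 0}

```text
time: 33.15
tool_pos: [439.9, 265.3, -21.8]
tcp_rot: [-3.141, -0.0, -0.44]
contact_force: [-0.9, -0.1, 0.4]
grip_width: 59.9
finger_force: 0.0
```

jog_arm:
  targets:
    - {"xyz": [0,0,0],"spin": 0}
    - {"xyz": [0,0,0],"spin": 0}
    - {"xyz": [0,0,0],"spin": 0}
    - {"xyz": [0,0,0],"spin": 0}
    - {"xyz": [0,0,0],"spin": 0}
    - {"xyz": [0,0,0],"spin": 0}
    - {"xyz": [0,0,0],"spin": 0}
    - {"xyz": [0,0,0],"spin": 0}
    - {"xyz": [0,0,0],"spin": 0}
    - {"xyz": [0,0,0],"spin": 0}
  gripper: 0

```text
time: 34.4
tool_pos: [439.7, 265.2, -22.0]
tcp_rot: [-3.142, -0.0, -0.44]
contact_force: [-0.1, 1.0, 0.9]
grip_width: 25.0
finger_force: 27.9
```

```bash
python3 plan.py "439 265.3 28 -0.44 2" "608 124 28 0.011 8"
```

```text
from [439.7 265.2 -22. ] -0.44 t 34.4 w 25.0
0 0.00 0.00 -0.31 0.00
1 -0.01 0.00 -0.31 0.00
2 0.33 0.09 0.00 -0.56
3 0.33 0.11 0.00 -0.56
4 0.32 0.12 0.00 -0.57
5 0.31 0.14 0.00 -0.56
6 0.31 0.16 0.00 -0.57
7 0.30 0.18 0.00 -0.56
8 0.28 0.19 0.00 -0.57
9 0.28 0.21 0.00 -0.56
```

jog_arm:
  targets:
    - {"xyz": [0,0,-0.31],"spin": 0}
    - {"xyz": [0,0,-0.31],"spin": 0}
    - {"xyz": [0.33,0.09,0],"spin": -0.56}
    - {"xyz": [0.33,0.11,0],"spin": -0.56}
    - {"xyz": [0.32,0.12,0],"spin": -0.57}
    - {"xyz": [0.31,0.14,0],"spin": -0.56}
    - {"xyz": [0.31,0.16,0],"spin": -0.57}
    - {"xyz": [0.3,0.18,0],"spin": -0.56}
    - {"xyz": [0.28,0.19,0],"spin": -0.57}
    - {"xyz": [0.28,0.21,0],"spin": -0.56}

```text
time: 35.65
tool_pos: [609.1, 123.0, 27.2]
tcp_rot: [3.141, 0.001, 0.013]
contact_force: [0.4, -0.0, -1.6]
grip_width: 24.8
finger_force: 28.0
```

jog_arm:
  targets:
    - {"xyz": [0,0,0.08],"spin": 0}
    - {"xyz": [0,0,0.08],"spin": 0}
    - {"xyz": [0,0,0.08],"spin": 0}
    - {"xyz": [0,0,0.08],"spin": 0}
    - {"xyz": [0,0,0.08],"spin": 0}
    - {"xyz": [0,0,0.08],"spin": 0}
    - {"xyz": [0,0,0.04],"spin": 0}
    - {"xyz": [0,0,0],"spin": 0}
    - {"xyz": [0,0,0],"spin": 0}
    - {"xyz": [0,0,0],"spin": 0}

```text
time: 36.9
tool_pos: [609.2, 123.6, -13.7]
tcp_rot: [3.142, -0.001, 0.011]
contact_force: [0.5, -1.1, -1.4]
grip_width: 24.7
finger_force: 28.0
```

```bash
python3 -c "
from h import *
b=bot.capture('side');cv2.imwrite('pics/g9.png',cv2.resize(b[140:260,200:340],(700,600)))
print(bot.get_obs()['tool_pos'])"
```

```text
[609.13215187 123.58958807 -13.76050626]
```

View pics/g9.png

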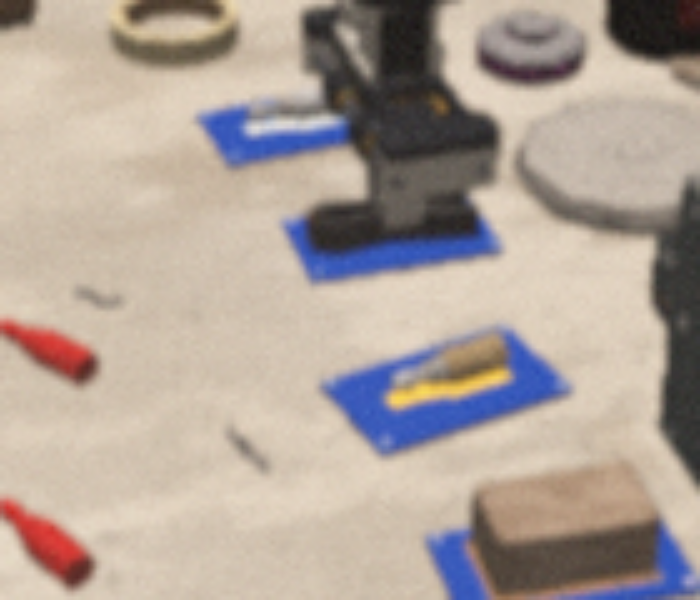

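The clamp is over its mat (crop (400,215)), with the silver and brass couplers on theirs. I'll lower the last 2 mm, release and back off for a clear top view.

jog_arm:
  targets:
    - {"xyz": [0,0,0.02],"spin": 0}
    - {"xyz": [0,0,0],"spin": 0}
    - {"xyz": [0,0,0],"spin": 0}
    - {"xyz": [0,0,0],"spin": 0}
    - {"xyz": [0,0,0],"spin": 0}
    - {"xyz": [0,0,-0.2],"spin": 0}
    - {"xyz": [0,0,-0.3],"spin": 0}
    - {"xyz": [0,0,-0.4],"spin": 0}
    - {"xyz": [0,0,-0.4],"spin": 0}
    - {"xyz": [0,0,-0.4],"spin": 0}
  gripper: 60

```text
time: 38.2
tool_pos: [609.1, 123.6, 122.8]
tcp_rot: [-3.142, -0.001, 0.011]
contact_force: [-0.0, -0.4, 0.5]
grip_width: 55.3
finger_force: 0.0
```

jog_arm:
  targets:
    - {"xyz": [-0.4,0.35,0],"spin": 0}
    - {"xyz": [-0.4,0.4,0],"spin": 0}
    - {"xyz": [-0.4,0.5,0],"spin": 0}
    - {"xyz": [-0.4,0.5,0],"spin": 0}
    - {"xyz": [-0.4,0.5,0],"spin": 0}
    - {"xyz": [-0.4,0.5,0],"spin": 0}
    - {"xyz": [-0.2,0.5,0],"spin": 0}
    - {"xyz": [-0.1,0.5,0],"spin": 0}
    - {"xyz": [-0.1,0.5,0],"spin": 0}
    - {"xyz": [0,0.5,0],"spin": 0}

```text
time: 39.45
tool_pos: [388.8, -260.3, 121.8]
tcp_rot: [3.14, -0.001, 0.01]
contact_force: [0.2, 1.1, -0.1]
grip_width: 55.1
finger_force: 0.0
```

```bash
python3 -c "
from h import *
a=bot.capture('top');cv2.imwrite('pics/top10.png',a)
cv2.imwrite('pics/g10.png',cv2.resize(a[125:195,160:360],(800,280),interpolation=2))"
```

```text
(no output)
```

View pics/g10.png

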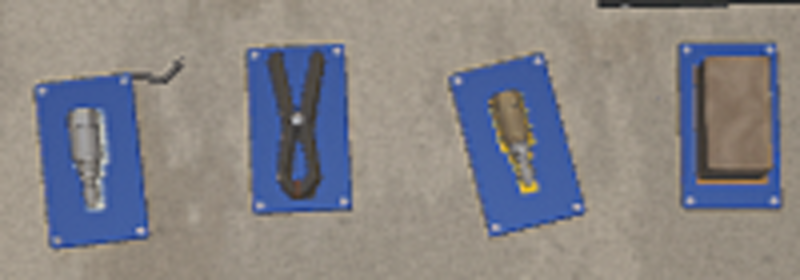

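All four lie on their mats; I'll measure offsets from these pixels: silver (83,108)-(95,208), clamp (297,55)-(298,198), brass (508,91)-(526,180), block top face centre (737,115).

```bash
python3 - <<'E'
from h import *
cp=lambda p:(np.array(p,float)+.5)/4-.5+[160,125]
M={'silver':((587.4,283.7),.097),'clamp':((608,123.9),.011),'brass':((590.7,-41.8),.217),'block':((600.5,-205.7),-.03)}
for n,a,b,z in[('silver',(83,107),(95,210),18),('clamp',(297,54),(298,200),16),('brass',(508,91),(527,182),18),('block',(737,57),(739,173),47)]:
    A,B=ray('top',[cp(a),cp(b)],z);d=A-B;c,t=M[n];e=(A+B)/2-c
    u=np.array([np.cos(t),np.sin(t)]);v=np.array([u[1],-u[0]])
    print(n,'len',np.linalg.norm(d).round(1),'y',(e@u).round(1),'x',(e@v).round(1),'dyaw',round(np.arctan2(d[1],d[0])-t,3))
E
```

```text
silver len 80.4 y -0.7 x 0.0 dyaw 0.008
clamp len 113.5 y -1.0 x -0.9 dyaw -0.027
brass len 71.8 y 3.1 x 1.0 dyaw -0.053
block len 88.1 y -1.3 x -1.4 dyaw -0.007
```

All four are within tolerance (worst is 3 mm along y and 0.05 rad) and the arm is clear, so I'm handing in.

```bash
python3 -c "
from plant import bot
print(bot.get_obs()['contact_force']); print(bot.close_job())"
```

```text
[ 0.47163046 -4.85504704  0.59328167]
the job is handed in; nothing more can be done
None
```

The job is handed in at about 39.5 s with no verdict shown: the last top view has all four parts released on their own mats, within about 3 mm and 0.05 rad of the outlines. I didn't re-measure the tape and marker at the end, and an unexplained 5 N force showed on the parked tool.

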